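# Lock the club-length stop with its locating pin

## Task

Lock the club-length stop: take the orange-headed locating pin out of its wooden holder and set its tip on the slot floor at the end of the slot beside the brass dot. Pressing only gently, slide the tip along the slot, without lifting it back out, until it drops through the flush black spring shutter into the socket hidden under the slot floor. Push the pin fully home, so its collar sits flat on the cover plate, and leave it standing there upright without having disturbed the glue bottles or the screwdriver.

Things in the scene. Friction and masses are not known exactly. Their poses are not given: they have to be found in the camera images.
- rail: Fixed length-stop rail: block 80 (x) x 230 (y) x 36 mm high, blue sides, bare aluminium cover plate on top; origin at the centre of its underside. Open slot along y on its centre line, 13 mm wide, y = -55 to +55 mm. A brass dot on the plate at y = +75 mm marks the starting end. More than 25 N between pin and rail damages it.
- slot_mid (a point): Middle of the slot on its floor (rail x = y = 0, z = 26 mm), axes as the rail's. The floor is a black strip 10 mm below the plate's top, on springs: about 1 N preload, then about 2 N per mm, up to 5 mm, then rigid. Somewhere at y = -40 to +15 mm (new each time, not visible) it has a gap 14 mm long closed by a flush shutter of the same black.
- plate_top (a point): Top of the cover plate (z = 36 mm) at the slot's middle, axes as the rail's. The shutter in the slot floor gives way at 0.1 to 0.4 N and springs back; the socket below lets the pin down until its collar meets the plate, its tip then 24 mm below the plate's top (14 mm below the slot floor). The plate lies on rubber: it yields about 1 mm per 4 N, up to 3 mm, and comes back.
- slot_start (a point): Point on the slot floor (z = 26 mm in the rail's frame), on the slot's centre line at y = +42 mm, near the brass-dot end, where the search begins; axes as the rail's.
- holder: Fixed wooden holder block 62 x 62 x 32 mm with a blind hole of 12 mm in the middle of its top; origin at the centre of its underside. The pin stands in it, collar on the block's top.
- pin_grip (a point): Point to grasp, on the pin's axis 55 mm above its tip, in the orange head. z points up along the pin; x and y are square to the head's flat sides. The pin is 74 mm long, about 70 to 110 g: from the tip a steel shank 10 mm thick, 24 mm long (end tapered to 6 mm); a dark collar 28 mm across, 5 mm thick; the orange head 20 x 20 mm, 45 mm tall.
- pin_tip (a point): The end of the locating pin's tip, on its axis; axes as the pin's.
- glue_white: Small white glue bottle, 27 mm across, 55 mm high, standing loose; origin at the centre of its underside. Leave alone.
- glue_blue: Small blue glue bottle, 27 mm across, 60 mm high, standing loose; origin at the centre of its underside. Leave alone.
- screwdriver: Screwdriver with a green handle, 188 mm long, 26 mm high, lying loose along its own y; origin at the centre of its underside. Leave alone.
Not all that is in view belongs to the job. What is shaped like the part that bears pin_grip but purple is not meant.

How it is judged:
By the outcome, as a careful person would: the job done as asked, in the order asked, and still so for the second after the job is handed in, with the robot touching nothing.
It also fails if it takes over 72 s, if anything falls off the work surface, if the arm or the gripper's body presses on something with over 40 N, if the wrist force passes 120 N, or if a joint passes its speed limit or range.

## Robot

A 7-joint arm with a two-finger parallel gripper is mounted at the origin on a cart in front of the work surface, level with it; the furniture and walls round the work are solid. World frame = base frame: x ahead of the robot, y to its left, z up, the work surface at z = 0. Lengths are in m, angles in rad, forces in N, time in s.
With the tool pointing down it reaches from about 0.425 to 0.925 m from the base axis. Payload 6.8 kg.
Tool frame: the origin (TCP) lies at the very end of the fingers, on their centre line; the grasp point (between the pads) lies 19 mm behind it; z points along the fingers, y is the line along which they close (so a half turn about z gives the same grasp; the last joint's range is limited). The gripper opens to 85 mm and grips with 20 to 120 N. Pads are 22 mm wide; open, the fingers measure 114 mm over their backs; the gripper's body (76 mm by 85 mm) begins 54 mm behind the grasp point. The pads swing forward as they close: fully open they stand 13 mm farther back than shut.
Start: joints at [-1.453, 0.477, 0.022, 1.555, -0.011, 1.109, -0.083], TCP at [0.151, 0.658, 0.231] pointing down, gripper open.
Joint ranges: [-2.96, 2.96], [-0.34, 2.1], [-1.41, 1.46], [0.24, 2.44], [-1.37, 4.51], [0.17, 1.92], [-2.96, 2.96]. Speed limits (rad/s): [2.39, 2.39, 3.14, 3.14, 3.14, 3.14, 3.14].

## Interface

Orientations are given as a rotation vector (axis times angle).
In Python, from bench import get_obs, viewer, r gives the robot as it stands. The module is installed in compiled form; this text tells all that it offers.
- The arm moves only by the tool play_rows, never from a script. Its argument "commands" is a list that holds one entry, the list of rows, each a list of 5 numbers: the gripper's target within -1 to 1 (shut at 1, half-way at 0, fully open at -1), then the shift along the tool's x, y, z scaled (see below), then the turn about the tool's z scaled (see below). A call has 1 to 12 rows; each row is the pose to reach, as a shift and turn from the pose commanded when the call began, along the tool's axes at that moment; what a row does not reach only later rows make up. The controller multiplies each number of a shift by 0.2 m and each number of a turn by pi/2 rad. A row lasts 1/12 s, in which the tool goes at most 41.7 mm and 7.16 degrees, less where a joint would pass 70% of its speed; a pose out of reach is approached as far as the arm can. A call with a number of a shift or a turn outside -1 to 1 is refused whole. A call with a gripper value outside its range is refused whole. The fingers move at their own pace and stop on an object; "grip_force" is the grip in N (left out, the last holds). Time passes only in rows, so rows that repeat a pose let the fingers close. It gives the time, the measured TCP pose, the force, the opening and the grip force at its end, in the units of the state.
- get_obs(): the state, without advancing time (a new reading comes with each control period).
- viewer.grab_frame(name): name is "scene" or "top" or "wrist"; returns a dict with "pixels" (384x512x3 uint8, red, green, blue), "fovy" (degrees; the focal length in pixels is half the picture's height over the tangent of half this angle, whatever the lens; pixels are square), "cx", "cy" (the principal point, pixels), "distortion" ([k1, k2, p1, p2, k3] as OpenCV has them; the pictures are not rectified), "world_to_cam" (4x4, takes a point from world to camera coordinates); the wrist camera has in their place "hand_eye" (4x4, takes a point from camera to tool coordinates, whose origin is the TCP and whose axes are the flange's). Camera axes: x right, y up, looking along -z (the intrinsics and any distortion apply to the point x, -y, -z); pixel columns grow to the right and rows downward; lengths in m; the calibration is good to about 2 mm. A picture is of the moment at which its call begins: read the wrist's pose just before it. There is no depth.
- r.hand_in(): hands the job in; it is judged then, once.
Trained networks look in a picture, given as the dict that the camera call returned (one of the last four; its "shot" number tells which), for a name from the list of things; names that differ only in an ending like _2 or _b are one class to them, and where a whole thing is asked for, a point or a joint stands for the part that bears it (a point fixed in the world has none). Each returns a list of dicts, best first, with "score" (0 to 1); they miss things now and then, are a little off and sometimes report something else, mostly with a low value. They report only what shows in the picture. A call takes as long as a camera call. They do not tell look-alikes from the thing itself.
- viewer.trace(picture, thing): "pixels" (384x512 bool, what is visible of it) and "rect" ([left, top, right, bottom] in pixels, round what is visible of it).
The state is a dict: "clock": time; "joints": joint angles; "qvel": joint speeds; "tau": joint torques, N m; "tcp_pos": TCP position; "orientation": TCP orientation; "contact_force": force on the tool from outside, world axes, zero at the start; "moment": the same for the moment, N m; "grip_width": finger opening in m; "gripper_force": force on a finger pad.
Only numpy, scipy, OpenCV 4.12 (cv2) and the standard library are available. Lean on these libraries where they do the work, as an engineer would, in place of code of your own. Each camera call takes 0.05 s, during which the arm holds its last target. There are 200 camera calls.

## Working session

There is one attempt and no reset: what is moved stays moved. The work goes in short steps, Python scripts to look and compute and a tool call to move; the robot and the scene stay as the last step left them, time stands still between calls to the robot, and variables do not carry over. Pictures are saved under pics/ and viewed, at most 10 in all, crops included, and the job is handed in when it is done.

Besides the shell and the picture viewer there is one more tool, called after "Call:" as a command line: name --argument value ..., lists and objects as JSON in quotes. play_rows: Moves the arm, as the interface text tells. Shifts and turns lie within -1 to 1; 1 stands for 0.2 m of shift or pi/2 rad of turn. Its arguments: {"type":"object","properties":{"commands":{"type":"array","items":{"type":"array","items":{"type":"array","items":{"type":"number","minimum":-1,"maximum":1}}}},"grip_force":{"type":"number"}},"required":["commands"]}

```bash
mkdir -p pics; cat > h.py <<'E'
import numpy as np, cv2
from bench import get_obs, viewer, r
from scipy.spatial.transform import Rotation as R
def K(f):
    fl=192/np.tan(np.radians(f["fovy"])/2); return np.array([[fl,0,f["cx"]],[0,fl,f["cy"]],[0,0,1.]])
F=np.diag([1,-1,-1,1.])
def w2c(f,o=None):
    if "world_to_cam" in f: return F@np.array(f["world_to_cam"])
    T=np.eye(4);T[:3,:3]=R.from_rotvec(o["orientation"]).as_matrix();T[:3,3]=o["tcp_pos"]
    return F@np.linalg.inv(T@np.array(f["hand_eye"]))
def onplane(f,M,uv,z):
    p=cv2.undistortPoints(np.array(uv,float).reshape(-1,1,2),K(f),np.array(f["distortion"],float)).reshape(-1,2)
    d=np.c_[p,np.ones(len(p))]@M[:3,:3]; c=-M[:3,:3].T@M[:3,3]
    return c+d*((z-c[2])/d[:,2])[:,None]
def proj(f,M,P):
    return cv2.projectPoints(np.array(P,float).reshape(-1,3),cv2.Rodrigues(M[:3,:3])[0],M[:3,3],K(f),np.array(f["distortion"],float))[0].reshape(-1,2)
def save(f,n,s=1,crop=None):
    im=f["pixels"][...,::-1]
    if crop: im=im[crop[1]:crop[3],crop[0]:crop[2]]
    cv2.imwrite("pics/"+n,cv2.resize(im,None,fx=s,fy=s,interpolation=cv2.INTER_CUBIC))
E
python3 - <<'E'
from h import *
o=get_obs();print({k:np.round(v,3) for k,v in o.items()})
fs={}
for n in ["scene","top","wrist"]:
    f=viewer.grab_frame(n);fs[n]=f
    M=w2c(f,o);print(n,f["fovy"],np.round(f["distortion"],3),np.round(-M[:3,:3].T@M[:3,3],3))
    for t in ["rail","holder","pin_grip","glue_white","glue_blue","screwdriver"]:
        for d in viewer.trace(f,t)[:3]:
            m=d["pixels"];ys,xs=np.nonzero(m);print(t,round(d["score"],2),np.round(d["rect"]),np.round([xs.mean(),ys.mean()],1), np.round(onplane(f,M,[[xs.mean(),ys.mean()]],0.03),3))
    
a=np.vstack([cv2.resize(fs[n]["pixels"][...,::-1],(400,300)) for n in ["scene","top"]])
b=np.vstack([cv2.resize(fs["wrist"]["pixels"][...,::-1],(400,300)),np.zeros((300,400,3),np.uint8)])
cv2.imwrite("pics/a.png",np.hstack([a,b]))
E
```

```text
{'clock': np.float64(0.0), 'joints': array([-1.453,  0.478,  0.022,  1.556, -0.011,  1.109, -0.083]), 'qvel': array([ 0.   , -0.001,  0.   ,  0.001,  0.   ,  0.   ,  0.   ]), 'tau': array([-0.0000e+00, -5.9647e+01,  1.6080e+00, -2.8119e+01,  1.2000e-02,
        1.0000e-02, -0.0000e+00]), 'tcp_pos': array([0.151, 0.657, 0.23 ]), 'orientation': array([-3.540e-01, -3.122e+00,  3.000e-03]), 'contact_force': array([-0.578,  0.442, -0.877]), 'moment': array([-0.038, -0.011, -0.009]), 'gripper_force': np.float64(0.0), 'grip_width': np.float64(0.085)}
scene 47.10034981724502 [-0.119  0.     0.     0.     0.   ] [0.177 0.862 0.516]
rail 0.98 [272. 152. 334. 220.] [302.7 184.1] [[0.495 0.119 0.03 ]]
holder 0.97 [219. 228. 267. 269.] [244.  249.5] [[0.489 0.367 0.03 ]]
pin_grip 0.71 [232. 185. 245. 215.] [237.9 197.8] [[0.585 0.235 0.03 ]]
pin_grip 0.64 [239. 214. 252. 246.] [243.6 229.1] [[0.52  0.318 0.03 ]]
glue_white 0.81 [190. 194. 204. 216.] [196.9 205.4] [[0.639 0.3   0.03 ]]
glue_blue 0.72 [201. 176. 215. 204.] [206.4 190.4] [[0.656 0.245 0.03 ]]
screwdriver 0.86 [309. 235. 336. 320.] [
[... 219 characters left out ...]
 [337.2 189.7] [[0.505 0.082 0.03 ]]
holder 0.94 [204. 178. 239. 211.] [222.3 193.4] [[0.501 0.342 0.03 ]]
pin_grip 0.63 [255. 152. 269. 170.] [261.8 159.6] [[0.577 0.251 0.03 ]]
pin_grip 0.56 [216. 184. 228. 201.] [220.6 192.5] [[0.503 0.346 0.03 ]]
pin_grip 0.18 [282. 165. 391. 218.] [336.9 189.7] [[0.505 0.083 0.03 ]]
glue_white 0.32 [282. 168. 390. 216.] [337.7 189.5] [[0.506 0.081 0.03 ]]
glue_blue 0.64 [264. 117. 275. 132.] [267.5 124.5] [[0.658 0.237 0.03 ]]
screwdriver 0.64 [190. 248. 269. 273.] [216.3 263.2] [[0.343 0.357 0.03 ]]
screwdriver 0.26 [206. 176. 240. 214.] [222.4 193.5] [[0.501 0.342 0.03 ]]
wrist 62.84130592042061 [-0.033  0.     0.     0.     0.   ] [0.087 0.673 0.373]
```

View pics/a.png

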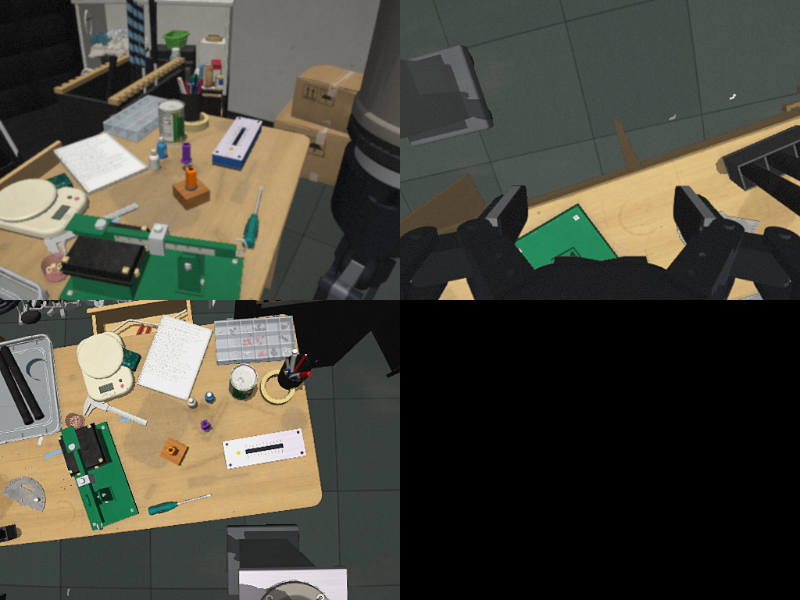

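The scene picture shows the orange-headed pin in its wooden holder at (244,229) and a purple look-alike at (238,198). The orange one fits the description. The rail with its brass dot is at (303,184), and in the top view the dot is at the rail's left end. I'll confirm with a crop and refine the poses.

```bash
python3 - <<'E'
from h import *
o=get_obs();print(np.round(R.from_rotvec(o["orientation"]).as_matrix(),3))
f=viewer.grab_frame("top");M=w2c(f)
save(f,"b.png",3.5,(190,110,410,280))
for t,z in [("rail",.036),("holder",.032)]:
    d=viewer.trace(f,t)[0];m=d["pixels"]
    ys,xs=np.nonzero(m);im=f["pixels"].astype(int)
    if t=="rail":
        k=m&(im.min(2)>140); ys,xs=np.nonzero(k)
    P=onplane(f,M,np.c_[xs,ys],z)[:,:2].astype(np.float32)
    print(t,cv2.minAreaRect(P*1000))
im=f["pixels"].astype(int)
# brass dot, slot
k=np.zeros((384,512),bool);k[165:220,283:394]=1
dark=k&(im.max(2)<70);
n,l,s,c=cv2.connectedComponentsWithStats(dark.astype(np.uint8));i=1+s[1:,4].argmax()
ys,xs=np.nonzero(l==i);P=onplane(f,M,np.c_[xs,ys],.03)[:,:2].astype(np.float32);print("slot",cv2.minAreaRect(P*1000))
y=k&(im[...,0]-im[...,2]>60)&(im[...,0]>120);ys,xs=np.nonzero(y);print("dot",len(xs),onplane(f,M,[[xs.mean(),ys.mean()]],.036))
for t in ["pin_grip"]:
  for d in viewer.trace(f,t)[:2]:
    m=d["pixels"];print(d["rect"],im[m].mean(0))
    ys,xs=np.nonzero(m&(im[...,0]>150)); 
    if len(xs): print(onplane(f,M,[[xs.mean(),ys.mean()]],.065))
E
```

```text
[[-0.975  0.224 -0.   ]
 [ 0.224  0.975  0.   ]
 [ 0.     0.    -1.   ]]
rail ((504.6912536621094, 81.48580932617188), (81.64399719238281, 231.48817443847656), 8.535750389099121)
holder ((501.25, 341.7862548828125), (63.533447265625, 60.91802215576172), 62.875732421875)
slot ((504.8370361328125, 79.80782318115234), (10.866616249084473, 107.73143768310547), 8.82236385345459)
dot 2363 [[0.49210574 0.08054945 0.036     ]]
[212.9, 185.3, 232.5, 200.7] [146.23717949  89.64102564  31.17948718]
[[0.50211516 0.34587932 0.065     ]]
[256.9, 154.4, 269.0, 168.0] [ 94.74257426  51.06930693 119.35643564]
[[0.57073298 0.25530569 0.065     ]]
```

View pics/b.png

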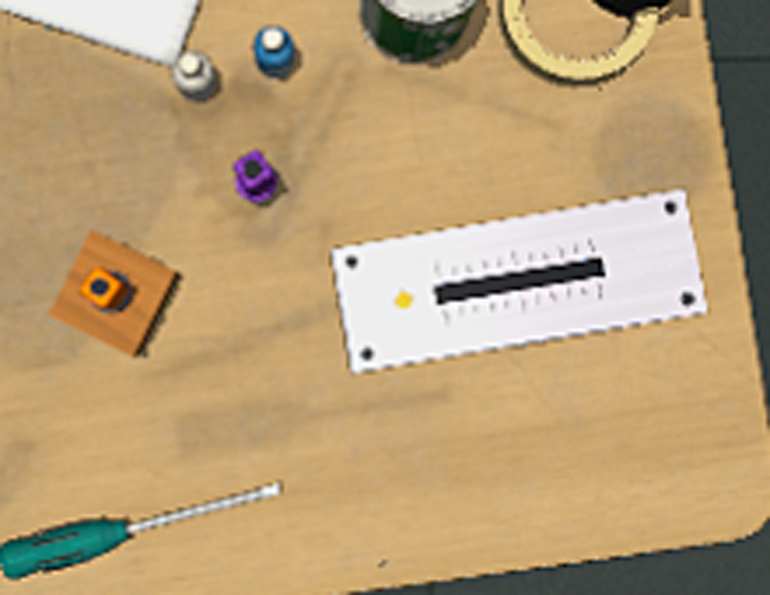

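The crop confirms it: the orange head stands on the wooden holder at crop (103,288), and the purple decoy at (255,177) stands loose. Moving over the pin.

Call:
play_rows --commands '[[[-1, -0.17, -0.09, 0, 0], [-1, -0.34, -0.18, 0, 0], [-1, -0.51, -0.28, 0, 0], [-1, -0.68, -0.37, 0, 0], [-1, -0.85, -0.47, 0, 0], [-1, -1, -0.55, 0, 0], [-1, -1, -0.55, 0, 0]]]'

```text
clock: 1.83
tcp_pos: [0.3293, 0.4994, 0.2317]
orientation: [0.371, 3.115, -0.004]
contact_force: [1.0, -0.9, -0.1]
grip_width: 0.0852
gripper_force: 0.0
```

Call:
play_rows --commands '[[[-1, -0.17, -0.09, 0, 0.05], [-1, -0.34, -0.18, 0, 0.1], [-1, -0.51, -0.28, 0, 0.157], [-1, -0.68, -0.37, 0, 0.157], [-1, -0.85, -0.47, 0, 0.157], [-1, -0.95, -0.55, 0, 0.157], [-1, -1, -0.58, 0, 0.157], [-1, -1, -0.58, 0, 0.157], [-1, -1, -0.58, 0, 0.157], [-1, -1, -0.58, 0, 0.157], [-1, -1, -0.58, 0, 0.157]]]'

```text
clock: 2.75
tcp_pos: [0.4885, 0.3505, 0.2312]
orientation: [-0.729, -3.055, -0.001]
contact_force: [-0.9, 0.1, 0.7]
grip_width: 0.0851
gripper_force: 0.0
```

```bash
python3 - <<'E'
from h import *
o=get_obs();print(o["clock"],np.round(o["tcp_pos"],4),np.round(R.from_rotvec(o["orientation"]).as_matrix(),3),o["contact_force"])
f=viewer.grab_frame("wrist");M=w2c(f,o)
save(f,"c.png",1.5)
print(proj(f,M,[[.502,.345,.082],[.502,.345,.032]]), np.round(f["hand_eye"],3))
for t in ["holder","pin_grip"]:
  for d in viewer.trace(f,t)[:2]: print(t,d["score"],d["rect"])
E
```

```text
2.75 [0.4885 0.3505 0.2312] [[-0.892  0.452 -0.001]
 [ 0.452  0.892  0.001]
 [ 0.001  0.    -1.   ]] [-0.85763813  0.06992239  0.71432518]
[[256.90479418 189.32728544]
 [256.84620914 177.44843931]] [[ 0.001  0.964  0.266  0.066]
 [ 1.    -0.001  0.     0.001]
 [ 0.001  0.266 -0.964 -0.143]
 [ 0.     0.     0.     1.   ]]
holder 0.79 [232.4, 145.9, 287.3, 206.1]
holder 0.34 [247.4, 168.5, 270.5, 197.8]
pin_grip 0.9 [199.3, 253.6, 229.7, 293.2]
pin_grip 0.79 [247.0, 166.3, 272.0, 200.1]
```

View pics/c.png

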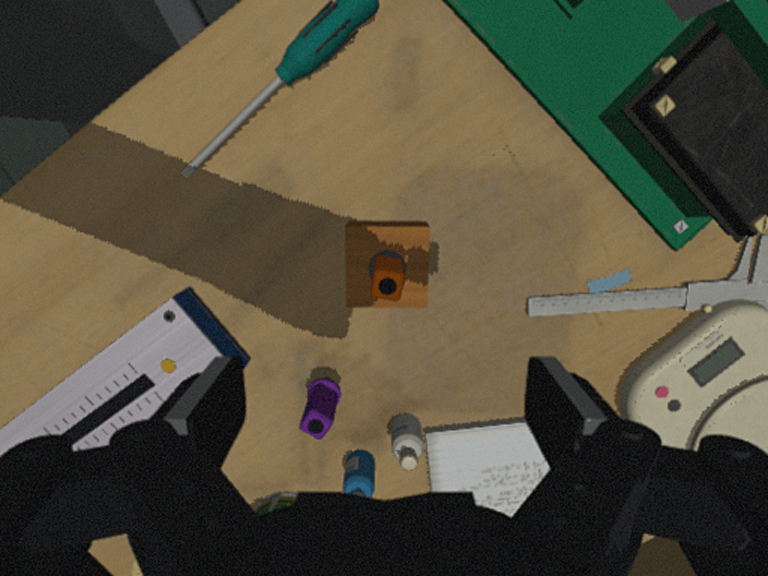

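The wrist view shows the orange pin top at (258,191), matching the top-camera estimate, and the holder is square to the tool. The head looks slightly turned, so I'll enlarge it.

```bash
python3 - <<'E'
from h import *
o=get_obs()
f=viewer.grab_frame("wrist");M=w2c(f,o)
save(f,"d.png",10,(230,145,290,205))
E
```

```text
(no output)
```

View pics/d.png

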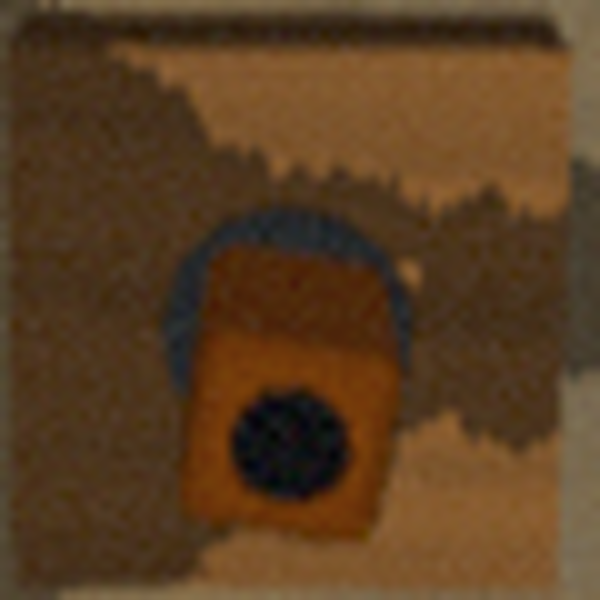

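Head turned about 8° clockwise in the picture, so I add +8° about tool z. The collar and head are centred at about (0.5025, 0.3463).

Call:
play_rows --commands '[[[-1, -0.065, 0.015, 0.1, 0.089], [-1, -0.065, 0.015, 0.25, 0.089], [-1, -0.065, 0.015, 0.4, 0.089], [-1, -0.065, 0.015, 0.5, 0.089], [-1, -0.065, 0.015, 0.5, 0.089], [-1, -0.065, 0.015, 0.5, 0.089], [-1, -0.065, 0.015, 0.5, 0.089]]]'

```text
clock: 3.53
tcp_pos: [0.5041, 0.3455, 0.1327]
orientation: [0.946, 2.995, 0.003]
contact_force: [0.7, 0.3, 1.1]
grip_width: 0.0858
gripper_force: 0.0
```

```bash
python3 - <<'E'
from h import *
o=get_obs();A=R.from_rotvec(o["orientation"]).as_matrix();print(o["clock"],np.round(o["tcp_pos"],4),np.round(A,3))
f=viewer.grab_frame("wrist");M=w2c(f,o)
print(proj(f,M,[[.5025,.3463,.082]]), A.T@(np.array([.5025,.3463,.044])-o["tcp_pos"]))
im=f["pixels"].astype(int)
for d in viewer.trace(f,"pin_grip")[:2]: print(d["score"],d["rect"],im[d["pixels"]].mean(0))
p=proj(f,M,[[.5025,.3463,.082]])[0].astype(int)
save(f,"e.png",5,(p[0]-50,p[1]-60,p[0]+50,p[1]+50))
E
```

```text
3.5333 [0.5041 0.3455 0.1327] [[-0.818  0.575  0.002]
 [ 0.575  0.818  0.001]
 [-0.001  0.002 -1.   ]]
[[254.52342445 205.58638044]] [ 0.0017707  -0.00043074  0.08869646]
0.89 [200.4, 288.8, 232.6, 326.1] [50.84375    26.68125    64.64583333]
0.82 [239.5, 172.0, 271.7, 223.0] [78.15200563 44.41801548 17.55594652]
```

View pics/e.png

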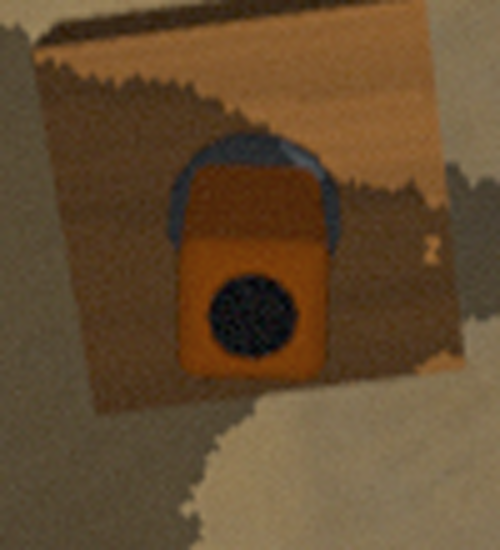

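Yaw now matches (head edges square in the crop, dot at (254.6,208)). Descend and grip.

Call:
play_rows --commands '[[[-1, 0.005, -0.002, 0.1, 0], [-1, 0.005, -0.002, 0.2, 0], [-1, 0.005, -0.002, 0.3, 0], [-1, 0.005, -0.002, 0.38, 0], [-1, 0.005, -0.002, 0.44, 0], [-1, 0.005, -0.002, 0.44, 0], [1, 0.005, -0.002, 0.44, 0], [1, 0.005, -0.002, 0.44, 0], [1, 0.005, -0.002, 0.44, 0], [1, 0.005, -0.002, 0.44, 0], [1, 0.005, -0.002, 0.44, 0], [1, 0.005, -0.002, 0.44, 0]]]' --grip_force 50

```text
clock: 4.63
tcp_pos: [0.5027, 0.3454, 0.0441]
orientation: [0.947, 2.995, 0.002]
contact_force: [0.4, -0.2, 3.5]
grip_width: 0.0193
gripper_force: 49.1
```

Call:
play_rows --commands '[[[1, 0, 0, 0, 0], [1, 0, 0, 0, 0], [1, 0, 0, 0, 0], [1, 0, 0, 0, 0], [1, 0, 0, 0, 0], [1, 0, 0, 0, 0]]]'

```text
clock: 5.13
tcp_pos: [0.5027, 0.3454, 0.0441]
orientation: [0.947, 2.995, 0.002]
contact_force: [-0.6, -0.6, 6.6]
grip_width: 0.0192
gripper_force: 49.5
```

Call:
play_rows --commands '[[[1, 0, 0, -0.05, 0], [1, 0, 0, -0.15, 0], [1, 0, 0, -0.3, 0], [1, 0, 0, -0.45, 0], [1, 0, 0, -0.6, 0], [1, 0, 0, -0.6, 0], [1, 0, 0, -0.6, 0]]]'

```text
clock: 5.72
tcp_pos: [0.5032, 0.3457, 0.1655]
orientation: [0.946, 2.994, 0.005]
contact_force: [-0.5, 0.1, -2.2]
grip_width: 0.0193
gripper_force: 50.0
```

Call:
play_rows --commands '[[[1, -0.07, -0.1, 0, 0.06], [1, -0.15, -0.22, 0, 0.13], [1, -0.24, -0.36, 0, 0.2], [1, -0.33, -0.5, 0, 0.28], [1, -0.42, -0.64, 0, 0.35], [1, -0.52, -0.77, 0, 0.43], [1, -0.59, -0.87, 0, 0.49], [1, -0.625, -0.925, 0, 0.514], [1, -0.625, -0.925, 0, 0.514], [1, -0.625, -0.925, 0, 0.514], [1, -0.625, -0.925, 0, 0.514], [1, -0.625, -0.925, 0, 0.514]]]'

```text
clock: 6.72
tcp_pos: [0.4981, 0.1238, 0.163]
orientation: [-2.042, -2.387, -0.0]
contact_force: [-0.1, 0.9, -0.4]
grip_width: 0.0195
gripper_force: 49.9
```

```bash
python3 - <<'E'
from h import *
o=get_obs();A=R.from_rotvec(o["orientation"]).as_matrix();print(np.round(o["tcp_pos"],4),np.round(A,3),o["joints"].round(2),o["grip_width"],o["contact_force"])
f=viewer.grab_frame("wrist");M=w2c(f,o)
tip=o["tcp_pos"]+A@[0,0,.036]
c=np.array([.5047,.0805,0]);a=np.radians(8.6);ry=np.array([-np.sin(a),np.cos(a),0])
print("tip",proj(f,M,[tip]),"slotends,dot",proj(f,M,[c+ry*.055+[0,0,.036],c-ry*.055+[0,0,.036],c+ry*.075+[0,0,.036]]))
save(f,"f.png",1.5)
E
```

```text
[0.4981 0.1238 0.163 ] [[-0.155  0.988 -0.   ]
 [ 0.988  0.155  0.   ]
 [ 0.    -0.    -1.   ]] [-0.75  0.32  0.47  2.03 -0.19  0.84 -0.02] 0.01948572998368031 [-0.08594811  0.88990452 -0.4330277 ]
tip [[254.23741791 217.3351511 ]] slotends,dot [[255.12530176 168.63042022]
 [254.55084777 279.76211413]
 [255.24467331 145.80818373]]
```

View pics/f.png

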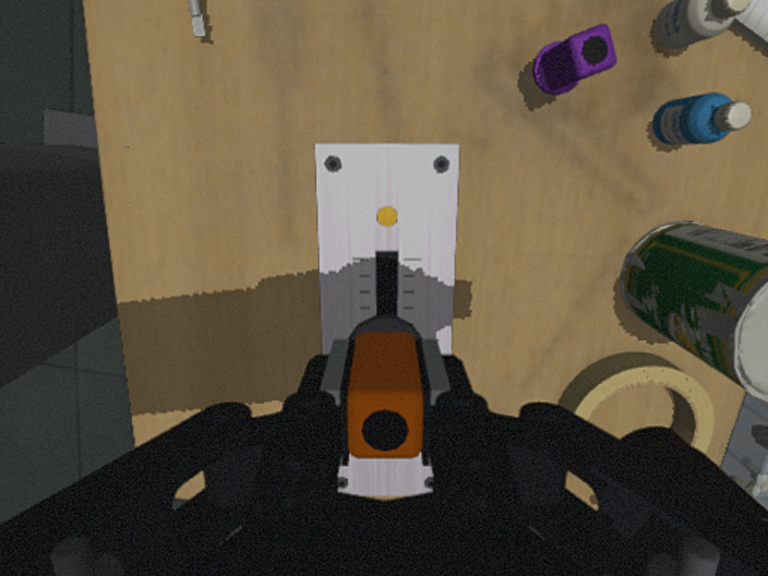

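The picture shows the dot at (387,216) and the near slot end at (388,250), both about 3 px right of prediction, with the held pin's head dot at (385,430). I'll measure the pin-to-slot lateral offset from this same camera.

```bash
python3 - <<'E'
from h import *
o=get_obs();A=R.from_rotvec(o["orientation"]).as_matrix()
f=viewer.grab_frame("wrist");M=w2c(f,o);im=f["pixels"].astype(int);t=o["tcp_pos"]
def tool(u,v,z): # world plane z -> tool x,y
    return (A.T@(onplane(f,M,[[u,v]],z)[0]-t))[:2]*1000
y=(im[...,0]-im[...,2]>70);y[:130]=0;y[160:]=0;y[:,:230]=0;y[:,290:]=0
v,u=np.nonzero(y);print("dot px",u.mean(),v.mean(),"tool",tool(u.mean(),v.mean(),.036))
for row in (174,182,190,198,204):
    g=im[row,235:282].sum(1); h=(g.max()+g[20:26].min())/2 ; w=np.clip(np.median(g)-g,0,None);w[:12]=0;w[34:]=0
    k=np.nonzero(g<0.55*np.median(g))[0]+235; k=k[(k>247)&(k<270)]
    print(row,k.min(),k.max(),tool(k.mean(),row,.036))
# pin head top face: z = tcp+0.038
print("cx",f["cx"],f["cy"])
org=(im[...,0]-im[...,2]>50)&(im[...,0]>90)
for row in (270,278,285,295,300):
    k=np.nonzero(org[row,220:300])[0]+220; print("head",row,k.min(),k.max(),tool(k.mean(),row,t[2]+.038))
d=(im.sum(2)<60);d[:272]=0;d[302:]=0;d[:,:240]=0;d[:,272:]=0
n,l,s,c=cv2.connectedComponentsWithStats(d.astype(np.uint8));i=1+s[1:,4].argmax();print("cap",c[i],tool(*c[i],t[2]+.038))
for row in (232,240,248): print(row,im[row,225:290:3,0])
a=np.radians(8.6);c0=np.array([.5047,.0805,.036]);P=proj(f,M,[c0])[0];print("rail centre top-cam est tool",tool(*P,.036))
E
```

```text
dot px 257.5151515151515 143.58333333333334 tool [33.07407891  2.14375296]
174 251 264 [6.34308931 2.18295368]
182 251 264 [-0.91728603  2.19723138]
190 251 264 [-8.27898379  2.21174997]
198 251 264 [-15.74509518   2.22651639]
204 251 264 [-21.41512462   2.2377582 ]
cx 256.3987388387072 188.96678545309913
head 270 232 281 [6.83851874 1.41470391]
head 278 232 280 [3.45048906 1.04878996]
head 285 232 280 [0.43915337 0.87427847]
head 295 232 280 [-3.94044081  1.23492087]
head 300 233 279 [-6.16651602  1.2081829 ]
cap [256.06017192 286.61318052] [-0.26038784  1.25532603]
232 [56 56 57 11 79 79 80 82 82 84 79 83 80 81 83 81 80 77 16 58 61 53]
240 [61 64 11 31 81 81 81 81 83 82 84 83 82 79 83 82 82 78 14 21 67 60]
248 [53 51 14 78 75 79 80 84 80 81 83 81 81 81 83 83 81 80 71 21 55 54]
rail centre top-cam est tool [-43.62162104  -0.11866853]
```

Call:
play_rows --commands '[[[1, 0, 0.0035, 0.1, 0], [1, 0, 0.0035, 0.2, 0], [1, 0, 0.0035, 0.3, 0], [1, 0, 0.0035, 0.38, 0], [1, 0, 0.0035, 0.43, 0], [1, 0, 0.0035, 0.43, 0], [1, 0, 0.0035, 0.43, 0]]]'

```text
clock: 7.4
tcp_pos: [0.4989, 0.1222, 0.0772]
orientation: [-2.046, -2.383, 0.001]
contact_force: [-0.1, -0.6, -0.7]
grip_width: 0.0192
gripper_force: 50.0
```

```bash
python3 - <<'E'
from h import *
o=get_obs();A=R.from_rotvec(o["orientation"]).as_matrix()
f=viewer.grab_frame("wrist");M=w2c(f,o);im=f["pixels"].astype(int);t=o["tcp_pos"];print(t,o["contact_force"],o["clock"])
save(f,"g.png",4,(190,80,330,220))
def tool(u,v,z): return (A.T@(onplane(f,M,[[u,v]],z)[0]-t))[:2]*1000
y=(im[...,0]-im[...,2]>70);y[:60]=0;y[160:]=0;y[:,:230]=0;y[:,290:]=0
v,u=np.nonzero(y);print("dot px",u.mean(),v.mean(),"tool",tool(u.mean(),v.mean(),.036))
for row in range(100,215,6): print(row,''.join('%4d'%x for x in im[row,236:280:2].mean(1)))
E
```

```text
[0.49894488 0.12220481 0.07724912] [-0.14825594 -0.56028798 -0.70694163] 7.4
dot px 257.0 155.52142857142857 tool [36.9160118  1.6225235]
100  176 174 174 176 175 172 177 175 174 175 178 172 176 177 171 176 174 177 175 174 175 175
106  173 173 177 174 174 174 174 170 175 173 172 170 171 175 175 174 172 175 179 174 175 176
112  175 176 176 172 176 175 175 175 173 176 175 171 174 176 175 173 173 174 174 169 176 177
118  176 173 173 177 173 172 175 173 175 175 173 170 172 172 176 173 170 177 173 173 174 173
124  174 174 173 171 174 171 171 171 176 176 170 167 170 171 173 173 173 176 175 175 171 177
130  174 175 173 177 173 172 172 174 174 175 174 167 171 174 172 172 176 175 173 172 173 176
136  173 175 174 173 175 172 169 174 175 175 173 168 169 175 174 172 168 175 175 175 175 176
142  174 175 176 174 173 171 166 170 175 174 174 165 169 173 175 170 170 175 173 174 179 174
148  174 173 173 174 173 170 168 169 175 175 172 169 166 169 173 170 168 172 173 176 173 177
154  175 175 171 176 172 171 126 116 121 120 119 121 124 118 118 149 166 174 173 174 176 173
160  175 173 175 175 175 171 113
[... 197 characters left out ...]
8 167 155 160 165 169 168 165 178 175 173 172 172
178  170 171 170 175 172 164 162 162 167 170 160 155 157 163 168 162 160 174 174 174 173 177
184  173 172 172 174 171 164 158 163 166 167 162 153 156 164 166 159 161 174 177 174 175 174
190   93  91  88  89  90  92  86  87  98  94  89  84  86  90  91  90  87  94 140 135 172 175
196   93  91  88  91  92  76  19  12  11  18  14  17  14  24  20  14  81  98  95  89  91  87
202   96  91  96  93  93  77  16  17   9  13  23  19  17  21  22  18  80  93  94  91  90  93
208   96  90  91  94  92  82  13  18  20  18   8  23  25  18   8  17  86  98  92  93  91  92
214   78  79  78  46  26  33  38  36  41  36  42  39  40  35  40  38  28  40  78  78  74  76
```

View pics/g.png

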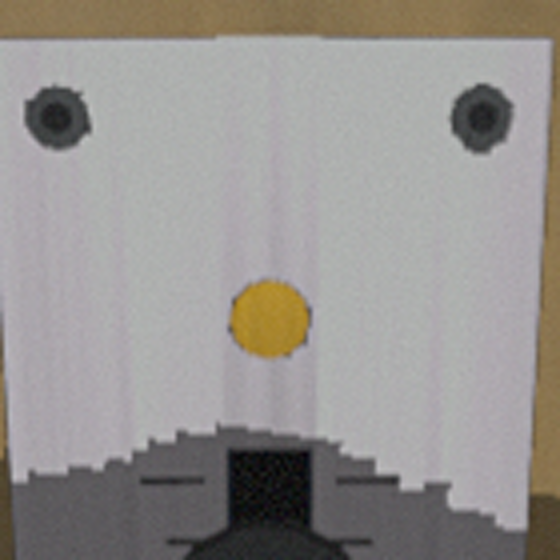

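Slot and pin line up laterally to about 0.4 mm (slot end at crop (270,450), dot at (270,318)). Entering the slot near y≈+42, stopping just above the floor, then touching gently.

Call:
play_rows --commands '[[[1, 0.0075, 0.002, 0, 0], [1, 0.0075, 0.002, 0.01, 0], [1, 0.0075, 0.002, 0.025, 0], [1, 0.0075, 0.002, 0.04, 0], [1, 0.0075, 0.002, 0.055, 0], [1, 0.0075, 0.002, 0.065, 0], [1, 0.0075, 0.002, 0.065, 0], [1, 0.0075, 0.002, 0.065, 0]]]'

```text
clock: 8.12
tcp_pos: [0.499, 0.1233, 0.0641]
orientation: [-2.047, -2.383, 0.001]
contact_force: [-0.0, 0.5, -1.3]
grip_width: 0.0195
gripper_force: 50.0
```

Call:
play_rows --commands '[[[1, 0, 0, 0, 0]]]'

```text
clock: 8.2
tcp_pos: [0.4992, 0.1234, 0.0643]
orientation: [2.047, 2.383, -0.0]
contact_force: [0.9, 0.8, -1.0]
grip_width: 0.0195
gripper_force: 50.0
```

Call:
play_rows --commands '[[[1, 0, 0, 0, 0]]]'

```text
clock: 8.28
tcp_pos: [0.4992, 0.1235, 0.0644]
orientation: [2.047, 2.383, 0.0]
contact_force: [0.1, -0.7, -2.2]
grip_width: 0.0195
gripper_force: 50.0
```

Call:
play_rows --commands '[[[1, 0, 0, 0.005, 0], [1, 0, 0, 0.005, 0]]]'

```text
clock: 8.45
tcp_pos: [0.4991, 0.1235, 0.0632]
orientation: [-2.047, -2.383, -0.0]
contact_force: [-0.7, 0.1, -1.5]
grip_width: 0.0197
gripper_force: 50.0
```

Call:
play_rows --commands '[[[1, 0, 0, 0.005, 0], [1, 0, 0, 0.005, 0]]]'

```text
clock: 8.62
tcp_pos: [0.499, 0.1235, 0.0621]
orientation: [-2.047, -2.383, 0.0]
contact_force: [0.2, 0.3, -0.3]
grip_width: 0.0193
gripper_force: 50.0
```

Call:
play_rows --commands '[[[1, 0, 0, 0.004, 0], [1, 0, 0, 0.004, 0]]]'

```text
clock: 8.78
tcp_pos: [0.4991, 0.1235, 0.0615]
orientation: [-2.047, -2.383, -0.0]
contact_force: [-0.4, 0.3, 0.4]
grip_width: 0.0193
gripper_force: 50.1
```

Contact with the floor is about 1.7 N (air baseline about -1.3). Add a little, then slide.

Call:
play_rows --commands '[[[1, 0, 0, 0.004, 0], [1, 0, 0, 0.004, 0], [1, 0, 0, 0.004, 0]]]'

```text
clock: 9.03
tcp_pos: [0.4992, 0.1235, 0.0608]
orientation: [-2.047, -2.383, -0.0]
contact_force: [-1.0, -0.7, 1.5]
grip_width: 0.0196
gripper_force: 50.3
```

Call:
play_rows --commands '[[[1, -0.01, 0, 0, 0], [1, -0.02, 0, 0, 0], [1, -0.03, 0, 0, 0], [1, -0.03, 0, 0, 0]]]'

```text
clock: 9.37
tcp_pos: [0.5004, 0.1172, 0.0609]
orientation: [2.048, 2.382, 0.001]
contact_force: [-0.0, 1.3, 2.0]
grip_width: 0.0195
gripper_force: 50.3
```

Call:
play_rows --commands '[[[1, -0.01, 0, 0, 0], [1, -0.02, 0, 0, 0], [1, -0.03, 0, 0, 0], [1, -0.03, 0, 0, 0]]]'

```text
clock: 9.7
tcp_pos: [0.501, 0.1111, 0.0607]
orientation: [2.048, 2.382, -0.0]
contact_force: [1.4, 1.9, 2.6]
grip_width: 0.0194
gripper_force: 50.3
```

Call:
play_rows --commands '[[[1, -0.01, 0, 0, 0], [1, -0.015, 0, 0, 0], [1, -0.015, 0, 0, 0]]]'

```text
clock: 9.95
tcp_pos: [0.5014, 0.1083, 0.0607]
orientation: [2.048, 2.382, -0.0]
contact_force: [-0.2, 1.0, 2.9]
grip_width: 0.0196
gripper_force: 50.3
```

Call:
play_rows --commands '[[[1, -0.01, 0, 0, 0], [1, -0.015, 0, 0, 0], [1, -0.015, 0, 0, 0]]]'

```text
clock: 10.2
tcp_pos: [0.5019, 0.1054, 0.0607]
orientation: [2.048, 2.382, -0.0]
contact_force: [0.2, 2.1, 2.7]
grip_width: 0.0196
gripper_force: 50.3
```

Call:
play_rows --commands '[[[1, -0.005, 0, 0, 0], [1, -0.01, 0, 0, 0], [1, -0.01, 0, 0, 0]]]'

```text
clock: 10.45
tcp_pos: [0.5021, 0.1035, 0.0607]
orientation: [-2.048, -2.383, 0.0]
contact_force: [-0.5, 1.7, 2.4]
grip_width: 0.0195
gripper_force: 50.3
```

Call:
play_rows --commands '[[[1, -0.005, 0, 0, 0], [1, -0.01, 0, 0, 0], [1, -0.01, 0, 0, 0]]]'

```text
clock: 10.7
tcp_pos: [0.5024, 0.1015, 0.0607]
orientation: [2.048, 2.383, -0.0]
contact_force: [-0.7, 1.6, 2.1]
grip_width: 0.0193
gripper_force: 50.3
```

Call:
play_rows --commands '[[[1, -0.005, 0, 0, 0], [1, -0.01, 0, 0, 0], [1, -0.01, 0, 0, 0]]]'

```text
clock: 10.95
tcp_pos: [0.5027, 0.0995, 0.0607]
orientation: [2.048, 2.383, -0.0]
contact_force: [-0.8, 2.0, 2.7]
grip_width: 0.0192
gripper_force: 50.3
```

Call:
play_rows --commands '[[[1, -0.005, 0, 0, 0], [1, -0.01, 0, 0, 0], [1, -0.01, 0, 0, 0]]]'

```text
clock: 11.2
tcp_pos: [0.503, 0.0975, 0.0607]
orientation: [2.048, 2.382, -0.0]
contact_force: [-0.2, 1.1, 2.2]
grip_width: 0.0196
gripper_force: 50.3
```

Call:
play_rows --commands '[[[1, -0.005, 0, 0, 0], [1, -0.01, 0, 0, 0], [1, -0.01, 0, 0, 0]]]'

```text
clock: 11.45
tcp_pos: [0.5034, 0.0955, 0.0607]
orientation: [2.048, 2.383, 0.0]
contact_force: [-0.6, 2.2, 1.6]
grip_width: 0.0197
gripper_force: 50.3
```

Call:
play_rows --commands '[[[1, -0.005, 0, 0, 0], [1, -0.01, 0, 0, 0], [1, -0.01, 0, 0, 0]]]'

```text
clock: 11.7
tcp_pos: [0.5036, 0.0935, 0.0607]
orientation: [2.048, 2.383, -0.0]
contact_force: [-0.7, 1.2, 2.8]
grip_width: 0.0193
gripper_force: 50.3
```

Call:
play_rows --commands '[[[1, -0.005, 0, 0, 0], [1, -0.01, 0, 0, 0], [1, -0.01, 0, 0, 0]]]'

```text
clock: 11.95
tcp_pos: [0.5039, 0.0916, 0.0607]
orientation: [2.048, 2.383, -0.0]
contact_force: [-0.1, 1.7, 2.0]
grip_width: 0.0197
gripper_force: 50.3
```

Call:
play_rows --commands '[[[1, -0.005, 0, 0, 0], [1, -0.01, 0, 0, 0], [1, -0.01, 0, 0, 0]]]'

```text
clock: 12.2
tcp_pos: [0.5042, 0.0896, 0.0607]
orientation: [2.048, 2.383, -0.0]
contact_force: [0.1, 2.6, 3.3]
grip_width: 0.0197
gripper_force: 50.3
```

Call:
play_rows --commands '[[[1, -0.005, 0, 0, 0], [1, -0.01, 0, 0, 0], [1, -0.01, 0, 0, 0]]]'

```text
clock: 12.45
tcp_pos: [0.5046, 0.0876, 0.0607]
orientation: [2.048, 2.383, -0.0]
contact_force: [-0.0, 1.9, 1.7]
grip_width: 0.0196
gripper_force: 50.3
```

Call:
play_rows --commands '[[[1, -0.005, 0, 0, 0], [1, -0.01, 0, 0, 0], [1, -0.01, 0, 0, 0]]]'

```text
clock: 12.7
tcp_pos: [0.5048, 0.0857, 0.0607]
orientation: [2.048, 2.383, -0.0]
contact_force: [-0.7, 1.8, 2.7]
grip_width: 0.0192
gripper_force: 50.3
```

Call:
play_rows --commands '[[[1, -0.005, 0, 0, 0], [1, -0.01, 0, 0, 0], [1, -0.01, 0, 0, 0]]]'

```text
clock: 12.95
tcp_pos: [0.5052, 0.0837, 0.0607]
orientation: [2.048, 2.382, -0.0]
contact_force: [-0.4, 2.2, 2.8]
grip_width: 0.0195
gripper_force: 50.3
```

Call:
play_rows --commands '[[[1, -0.005, 0, 0, 0], [1, -0.01, 0, 0, 0], [1, -0.01, 0, 0, 0]]]'

```text
clock: 13.2
tcp_pos: [0.5055, 0.0817, 0.0607]
orientation: [2.048, 2.383, -0.0]
contact_force: [-0.6, 1.7, 1.9]
grip_width: 0.0195
gripper_force: 50.3
```

Call:
play_rows --commands '[[[1, -0.005, 0, 0, 0], [1, -0.01, 0, 0, 0], [1, -0.01, 0, 0, 0]]]'

```text
clock: 13.45
tcp_pos: [0.5057, 0.0797, 0.0607]
orientation: [2.048, 2.383, -0.0]
contact_force: [-0.2, 1.7, 1.8]
grip_width: 0.0198
gripper_force: 50.3
```

Call:
play_rows --commands '[[[1, -0.005, 0, 0, 0], [1, -0.01, 0, 0, 0], [1, -0.01, 0, 0, 0]]]'

```text
clock: 13.7
tcp_pos: [0.5061, 0.0778, 0.0607]
orientation: [2.048, 2.383, -0.0]
contact_force: [0.9, 2.2, 2.1]
grip_width: 0.0195
gripper_force: 50.3
```

Call:
play_rows --commands '[[[1, -0.005, 0, 0, 0], [1, -0.01, 0, 0, 0], [1, -0.01, 0, 0, 0]]]'

```text
clock: 13.95
tcp_pos: [0.5063, 0.0758, 0.0607]
orientation: [2.048, 2.383, -0.0]
contact_force: [0.2, 1.1, 2.4]
grip_width: 0.0192
gripper_force: 50.3
```

Call:
play_rows --commands '[[[1, -0.005, 0, 0, 0], [1, -0.01, 0, 0, 0], [1, -0.01, 0, 0, 0]]]'

```text
clock: 14.2
tcp_pos: [0.5067, 0.0738, 0.0607]
orientation: [2.048, 2.383, -0.0]
contact_force: [-0.2, -0.2, 1.3]
grip_width: 0.0193
gripper_force: 50.3
```

Call:
play_rows --commands '[[[1, -0.005, 0, 0, 0], [1, -0.01, 0, 0, 0], [1, -0.01, 0, 0, 0]]]'

```text
clock: 14.45
tcp_pos: [0.5069, 0.0718, 0.0607]
orientation: [2.048, 2.383, -0.0]
contact_force: [-1.1, 1.3, 3.2]
grip_width: 0.0195
gripper_force: 50.3
```

Call:
play_rows --commands '[[[1, -0.005, 0, 0, 0], [1, -0.01, 0, 0, 0], [1, -0.01, 0, 0, 0]]]'

```text
clock: 14.7
tcp_pos: [0.5073, 0.0698, 0.0607]
orientation: [2.048, 2.383, -0.0]
contact_force: [0.1, 1.9, 2.6]
grip_width: 0.0195
gripper_force: 50.3
```

Call:
play_rows --commands '[[[1, -0.005, 0, 0, 0], [1, -0.01, 0, 0, 0], [1, -0.01, 0, 0, 0]]]'

```text
clock: 14.95
tcp_pos: [0.5075, 0.0679, 0.0607]
orientation: [2.048, 2.383, -0.0]
contact_force: [-0.0, 0.5, 2.3]
grip_width: 0.0196
gripper_force: 50.3
```

Call:
play_rows --commands '[[[1, -0.005, 0, 0, 0], [1, -0.01, 0, 0, 0], [1, -0.01, 0, 0, 0]]]'

```text
clock: 15.2
tcp_pos: [0.5079, 0.0659, 0.0607]
orientation: [2.048, 2.383, -0.0]
contact_force: [-0.3, 0.7, 2.0]
grip_width: 0.0195
gripper_force: 50.3
```

Call:
play_rows --commands '[[[1, -0.005, 0, 0, 0], [1, -0.01, 0, 0, 0], [1, -0.01, 0, 0, 0]]]'

```text
clock: 15.45
tcp_pos: [0.5082, 0.0638, 0.0607]
orientation: [2.048, 2.382, -0.0]
contact_force: [-0.5, 0.6, 1.6]
grip_width: 0.0196
gripper_force: 50.3
```

Call:
play_rows --commands '[[[1, -0.005, 0, 0, 0], [1, -0.01, 0, 0, 0], [1, -0.01, 0, 0, 0]]]'

```text
clock: 15.7
tcp_pos: [0.5081, 0.0614, 0.0604]
orientation: [2.048, 2.382, -0.002]
contact_force: [-0.5, -0.4, -0.4]
grip_width: 0.0194
gripper_force: 50.1
```

Force dropped (Fz −0.4, z 0.3 mm lower): the shutter is giving way. A few mm more.

Call:
play_rows --commands '[[[1, -0.005, 0, 0, 0], [1, -0.01, 0, 0, 0], [1, -0.01, 0, 0, 0]]]'

```text
clock: 15.95
tcp_pos: [0.5086, 0.0597, 0.0606]
orientation: [2.048, 2.382, -0.001]
contact_force: [-1.0, 0.6, -1.5]
grip_width: 0.0195
gripper_force: 50.1
```

Call:
play_rows --commands '[[[1, 0, 0, 0, 0]]]'

```text
clock: 16.03
tcp_pos: [0.5086, 0.0599, 0.0606]
orientation: [-2.048, -2.382, 0.001]
contact_force: [-0.7, -0.4, -1.3]
grip_width: 0.0194
gripper_force: 50.1
```

Supported by nothing now. Centre in the gap (2 mm more), then lower.

Call:
play_rows --commands '[[[1, -0.005, 0, 0, 0], [1, -0.01, 0, 0, 0], [1, -0.01, 0, 0, 0]]]'

```text
clock: 16.28
tcp_pos: [0.5091, 0.058, 0.0607]
orientation: [2.048, 2.383, -0.0]
contact_force: [0.3, -1.2, -0.6]
grip_width: 0.0192
gripper_force: 50.1
```

Call:
play_rows --commands '[[[1, 0, 0, 0.005, 0], [1, 0, 0, 0.01, 0], [1, 0, 0, 0.01, 0]]]'

```text
clock: 16.53
tcp_pos: [0.5089, 0.0583, 0.0585]
orientation: [-2.047, -2.383, 0.0]
contact_force: [-0.2, 0.1, -1.3]
grip_width: 0.0198
gripper_force: 50.1
```

Call:
play_rows --commands '[[[1, 0, 0, 0.005, 0], [1, 0, 0, 0.01, 0], [1, 0, 0, 0.01, 0]]]'

```text
clock: 16.78
tcp_pos: [0.5089, 0.0583, 0.0565]
orientation: [-2.047, -2.383, 0.0]
contact_force: [0.2, 0.7, 0.4]
grip_width: 0.0195
gripper_force: 50.1
```

Call:
play_rows --commands '[[[1, 0, 0, 0.005, 0], [1, 0, 0, 0.01, 0], [1, 0, 0, 0.01, 0]]]'

```text
clock: 17.03
tcp_pos: [0.509, 0.0582, 0.0545]
orientation: [-2.047, -2.383, 0.0]
contact_force: [0.2, 0.4, -1.5]
grip_width: 0.0196
gripper_force: 50.1
```

Call:
play_rows --commands '[[[1, 0, 0, 0.005, 0], [1, 0, 0, 0.01, 0], [1, 0, 0, 0.01, 0]]]'

```text
clock: 17.28
tcp_pos: [0.509, 0.0582, 0.0525]
orientation: [-2.047, -2.383, 0.0]
contact_force: [0.2, -0.3, -0.1]
grip_width: 0.0195
gripper_force: 50.1
```

Going in freely. Finish the descent with about 4.4 mm left, smaller steps at the end.

Call:
play_rows --commands '[[[1, 0, 0, 0.005, 0], [1, 0, 0, 0.01, 0], [1, 0, 0, 0.015, 0], [1, 0, 0, 0.015, 0]]]'

```text
clock: 17.62
tcp_pos: [0.509, 0.0582, 0.0495]
orientation: [-2.047, -2.383, 0.0]
contact_force: [-0.5, 0.4, -1.2]
grip_width: 0.0195
gripper_force: 50.1
```

Call:
play_rows --commands '[[[1, 0, 0, 0.005, 0], [1, 0, 0, 0.005, 0], [1, 0, 0, 0.005, 0]]]'

```text
clock: 17.87
tcp_pos: [0.509, 0.0582, 0.0486]
orientation: [-2.047, -2.383, 0.0]
contact_force: [-0.3, 0.3, -1.0]
grip_width: 0.0192
gripper_force: 50.1
```

Call:
play_rows --commands '[[[1, 0, 0, 0.004, 0], [1, 0, 0, 0.004, 0], [1, 0, 0, 0.004, 0]]]'

```text
clock: 18.12
tcp_pos: [0.5091, 0.0583, 0.048]
orientation: [-2.047, -2.383, -0.0]
contact_force: [-0.0, -0.4, 0.7]
grip_width: 0.0193
gripper_force: 50.2
```

Call:
play_rows --commands '[[[1, 0, 0, 0.003, 0], [1, 0, 0, 0.005, 0], [1, 0, 0, 0.005, 0]]]'

```text
clock: 18.37
tcp_pos: [0.5091, 0.0582, 0.047]
orientation: [-2.047, -2.383, -0.0]
contact_force: [-1.6, 0.1, 3.9]
grip_width: 0.0197
gripper_force: 50.6
```

Call:
play_rows --commands '[[[1, 0, 0, 0, 0], [1, 0, 0, 0, 0]]]'

```text
clock: 18.53
tcp_pos: [0.5091, 0.0582, 0.047]
orientation: [2.047, 2.383, 0.0]
contact_force: [-1.0, -0.8, 4.4]
grip_width: 0.0194
gripper_force: 50.6
```

Collar is on the plate (about 5.5 N, 1 mm of yield). Ease off the press, open, retreat straight up.

Call:
play_rows --commands '[[[1, 0, 0, -0.003, 0], [1, 0, 0, -0.004, 0], [1, 0, 0, -0.004, 0], [0.3, 0, 0, -0.004, 0], [0, 0, 0, -0.004, 0], [-0.4, 0, 0, -0.004, 0], [-1, 0, 0, -0.004, 0], [-1, 0, 0, -0.004, 0], [-1, 0, 0, -0.004, 0], [-1, 0, 0, -0.004, 0], [-1, 0, 0, -0.004, 0], [-1, 0, 0, -0.004, 0]]]'

```text
clock: 19.53
tcp_pos: [0.509, 0.0582, 0.0477]
orientation: [-2.047, -2.383, 0.0]
contact_force: [-0.0, 1.2, 0.2]
grip_width: 0.0852
gripper_force: 0.0
```

Call:
play_rows --commands '[[[-1, 0, 0, 0, 0], [-1, 0, 0, -0.05, 0], [-1, 0, 0, -0.15, 0], [-1, 0, 0, -0.3, 0], [-1, 0, 0, -0.45, 0], [-1, 0, 0, -0.6, 0], [-1, 0, 0, -0.6, 0], [-1, 0, 0, -0.6, 0]]]'

```text
clock: 20.2
tcp_pos: [0.5103, 0.0585, 0.1699]
orientation: [2.046, 2.381, 0.006]
contact_force: [-0.3, -0.6, -0.6]
grip_width: 0.0852
gripper_force: 0.0
```

Call:
play_rows --commands '[[[-1, -0.15, 0, -0.1, 0], [-1, -0.3, 0, -0.2, 0], [-1, -0.3, 0, -0.2, 0], [-1, -0.3, 0, -0.2, 0]]]'

```text
clock: 20.53
tcp_pos: [0.5182, -0.0029, 0.2079]
orientation: [2.052, 2.378, 0.001]
contact_force: [-0.2, 0.4, -0.9]
grip_width: 0.0849
gripper_force: 0.0
```

```bash
python3 - <<'E'
from h import *
o=get_obs();A=R.from_rotvec(o["orientation"]).as_matrix();print(o["tcp_pos"],o["grip_width"])
f=viewer.grab_frame("wrist");M=w2c(f,o);g=viewer.grab_frame("scene")
p=proj(f,M,[[.509,.0582,.06]])[0].astype(int);print(p)
x,y=max(p[0]-70,0),max(p[1]-70,0)
a=f["pixels"][y:y+140,x:x+140];b=g["pixels"][130:270,180:320+30]
h=lambda a:cv2.resize(a,None,fx=400/a.shape[1],fy=400/a.shape[1],interpolation=cv2.INTER_CUBIC)
a,b=h(a),h(b);H=min(a.shape[0],b.shape[0]);cv2.imwrite("pics/h.png",np.hstack([a[:H],b[:H]])[...,::-1])
E
```

```text
[ 0.51817237 -0.00293746  0.20794383] 0.08488889538789511
[254 108]
```

View pics/h.png

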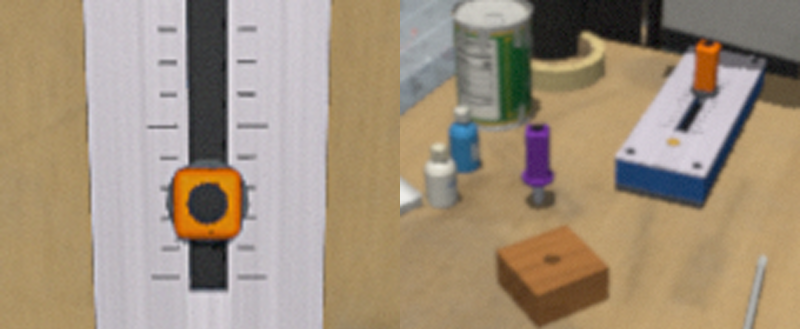

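The pin stands upright in the slot (left crop at (207,203), scene crop at (707,70)) with its collar on the plate. The holder is empty, and the bottles, screwdriver and purple decoy haven't moved. Handing in.

```bash
python3 -c "
from h import *
print(r.hand_in())"
```

```text
the job is handed in; nothing more can be done
None
```

The orange-headed pin went through the hidden shutter and is fully home, standing upright with its collar on the cover plate; the bottles and screwdriver were not disturbed, and the job is handed in at about 21 s of the 72 s allowed.

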